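# Gauge the gap under a balance pan

## Robot

A 7-joint arm with a two-finger parallel gripper is mounted at the origin on the work surface. World frame = base frame: x ahead of the robot, y to its left, z up, the work surface at z = 0. Lengths are in mm, angles in rad, forces in N, time in s.
With the tool pointing down it reaches from about 350 to 900 mm from the base axis. Payload 7.2 kg.
Tool frame: the origin (TCP) lies between the finger pads; the fingertips stand 8 mm ahead of it and the grasp point (between the pads) lies 11 mm behind it (arm.tip_extent is the z of the fingertips in the tool frame, in mm); z points along the fingers, y is the direction in which the jaws open and shut (so a half turn about z gives the same grasp; the last joint's range is limited). The gripper opens to 85 mm and grips with 20 to 120 N. Pads are 22 mm wide; open, the fingers measure 114 mm over their backs; the gripper's body (76 mm by 85 mm) begins 54 mm behind the grasp point. The pads swing forward as they close: fully open they stand 13 mm farther back than shut.
Start: joints at [-1.294, 0.411, -0.013, 1.596, 0.006, 1.134, -0.082], TCP at [211.265, 588.214, 239.297] pointing down, gripper open.
Joint ranges: [-2.95, 2.95], [-0.29, 1.99], [-1.47, 1.44], [0.14, 2.54], [-1.03, 4.17], [0.13, 1.85], [-2.86, 2.86]. Speed limits (rad/s): [2.39, 2.39, 3.01, 3.01, 3.14, 3.14, 3.14].

## Interface

Orientations are given as a unit quaternion [x, y, z, w].
In Python, from bench import arm gives the robot as it stands. The module is installed in compiled form; this text tells all that it offers.
- The arm moves only by the tool jog_arm, never from a script. Its argument "series" is a list that holds one entry, the list of rows, each a list of 5 numbers: the shift along the tool's x, y, z normalised to -1 to 1, where 1 is 0.15 m, then the turn about the tool's z normalised to -1 to 1, where 1 is 90 degrees, then the opening, from -1 (shut) to 1 (fully open), so that 0 is half open. A call has 1 to 12 rows; each row is the pose to reach, as a shift and turn from the pose commanded when the call began, along the tool's axes at that moment; what a row does not reach only later rows make up. A row lasts 1/10 s, in which the tool goes at most 50 mm and 8.59 degrees, less where a joint would pass 70% of its speed; a pose out of reach is approached as far as the arm can. A call with a number of a shift or a turn outside -1 to 1 is refused whole. A call with a gripper value outside its range is refused whole. The fingers move at their own pace and stop on an object; "grip_force" is the grip in N (left out, the last holds). Time passes only in rows, so rows that repeat a pose let the fingers close. It gives the time, the measured TCP pose, the force and the opening at its end, in the units of the state.
- arm.read_state(): the state, without advancing time (a new reading comes with each control period).
- arm.capture(name): name is "scene" or "side" or "wrist"; returns the picture (400x640x3 uint8, blue, green, red); there is no depth.
- arm.get_calibration(name): a dict with "vfov" (degrees; the focal length in pixels is half the picture's height over the tangent of half this angle, whatever the lens; pixels are square), "cx", "cy" (the principal point, pixels), "world_from_camera" (4x4, takes a point from camera to world coordinates). Camera axes: x right, y down, z forward; pixel columns grow to the right and rows downward; lengths in mm; the calibration is good to about 2 mm. A picture is of the moment at which its call begins: read the wrist's pose just before it. get_calibration takes no time and is no camera call; for the wrist camera it gives the pose at the moment of the call.
- arm.finish_job(): hands the job in, once; it reports no verdict.
Trained networks look in the newest picture that a camera, given by its name, has taken for a name from the list of things; names that differ only in an ending like _2 or _b are one class to them, and where a whole thing is asked for, a point or a joint stands for the part that bears it (a point fixed in the world has none). Each returns a list of dicts, best first, with "score" (0 to 1); they miss things now and then, are a little off and sometimes report something else, mostly with a low value. They report only what shows in the picture. A call takes as long as a camera call. They do not tell look-alikes from the thing itself.
- arm.look_for(camera, name): "box" ([centre column, centre row, width, height] in pixels, round what is visible of it).
The state is a dict: "time": time; "qpos": joint angles; "qvel": joint speeds; "tau": joint torques, N m; "ee_pos": TCP position; "orientation": TCP orientation; "contact_force": force on the tool from outside, world axes, zero at the start; "moment": the same for the moment, N m; "finger_gap": finger opening in mm.
Only numpy, scipy, OpenCV 4.12 (cv2) and the standard library are available. Lean on these libraries where they do the work, as an engineer would, in place of code of your own. Each camera call takes 0.05 s, during which the arm holds its last target.

## Task

Check the clearance under the weighing pan of the shop balance: first slide its transport lock fully home to its end stop, so that the pan is held and the weighing cell is safe. Then take the taper gauge by its handle and, with the blade flat on the case and square to the pan's edge, gently slide it in under the pan until it drags snugly between pan and case, without forcing it, and finish while holding it still at that depth so that I can read it. Leave the other things on the table alone.

Things in the scene. Friction and masses are not known exactly. Their poses are not given: they have to be found in the camera images.
- balance: Shop balance, fixed to the table. Its case is a box 270 mm (x) by 190 mm (y), its flat top 62 mm above the table; display and keys lie flush (1.6 mm at most) on the top's front part. Origin: on the table under the middle of the case; z up; -x is the front (display side).
- pan: Square steel weighing pan, 160 x 160 x 3 mm, level over the rear of the case, axes parallel to the balance's. Origin: centre of its underside, 45 mm behind (+x) the middle of the case; 15 mm of case top shows beside it left and right, 10 mm behind. Gap to the case top: 3.5 to 6.5 mm once the lock is home (the lock draws the pan down up to 2 mm). Gap open all round; a 20 mm wide pillar at the middle.
- lock (a joint): Transport lock of the balance: an upright black rib on the front deck (12 mm thick along its travel, 26 mm across, its top 19.5 mm above the case top) that slides towards the balance's -y side. Value = travel in m: 0 to 0.012 at the start (unlocked), 0.030 at the end stop (locked). About 3 N moves it and it stays where it is left.
- lock_top (a point): Middle of the top of the lock's rib; moves with it. The rib is gripped across its thickness (along the balance's y). 50 mm from the rib's middle to the pan's front edge, 30 to 60 mm to the case's -y side.
- gauge: Taper gauge, about 70 g, flat on the table, left or right of the balance. Black handle 75 (x) by 16 by 24 mm high; from its +x end a steel wedge blade 12 mm wide, 95 mm long, underside level with the handle's, 1.5 mm thick at the tip, 1 mm thicker per 12 mm of length (9.4 mm at the handle). Origin: middle of the handle's underside; x towards the tip, z up when lying flat.
- gauge_tip (a point): Underside of the blade's tip, 132.5 mm along +x from the gauge's origin. In a gap of G mm the blade is snug when its tip is about 12 x (G - 1.5) mm inside the pan's edge, 24 to 60 mm. Pressed lightly on the case alone the blade drags with 3 to 5 N; pushed in with 10 to 16 N it is snug.
- bangle_tray: Wooden tray 100 x 85 x 22 mm with three brass bangles, on the other side of the balance from the gauge; a bystander. Origin: centre of its underside.
- weight_block: Wooden block 60 x 150 mm with four brass knob weights, 66 mm high over all, behind the balance; a bystander. Origin: centre of its underside.
- calculator: Pocket calculator 125 x 78 x 13 mm lying behind the balance; a bystander. Origin: centre of its underside.
There are look-alikes about, which are no part of the job. What is meant by the gauge is not purple or turquoise, and is the larger of those in its own colour.

How it is judged (in metres and radians):
On the way:
1. the transport lock is at its end stop, the gauge still clear of the pan (value of joint lock above 0.0275 m and contact force between gauge and pan below 0.2 N), for 0.2 s.
At the end, for the whole second after the job is handed in: Lock within 2.5 mm of its stop; gauge held (over 2 N), still (under 6 mm/s), within 0.05 rad of level and 0.25 rad of square, tip under the pan at least 14 mm inside its edges, pressing 0.6 to 22 N on the pan and over 0.5 N on the case (value of joint lock above 0.0275 m and contact force between gauge and pan between 0.6 and 22 N and contact force between gauge and balance above 0.5 N and contact force between the fingers and gauge above 2 N and angle between gauge's own z axis and vertical below 0.05 rad and (angle between the x axis of gauge and the x axis of pan, either way round below 0.25 rad or angle between the x axis of gauge and the y axis of pan, either way round below 0.25 rad) and x of gauge_tip in the frame of pan between -0.066 and 0.066 m and y of gauge_tip in the frame of pan between -0.066 and 0.066 m and z of gauge_tip in the frame of pan below 0 m and linear speed of gauge below 0.006 m/s); the arm keeps its last pose, push and grip.
It fails at once if the gauge pushes against the pan while the transport lock is not home (value of joint lock below 0.027 m and contact force between gauge and pan above 0.5 N).
It fails at once if the gauge is forced: more than 35 N on the pan (contact force between gauge and pan above 35 N).
It fails at once if a bystander is moved by more than 20 mm (distance of any of bangle_tray, weight_block, calculator from where it was at the start of the episode above 0.02 m).
It also fails if it takes over 56 s, if anything falls off the work surface, if the arm or the gripper's body presses on something with over 40 N, if the wrist force passes 120 N, or if a joint passes its speed limit or range.

## Working session

There is one attempt and no reset: what is moved stays moved. The work goes in short steps, Python scripts to look and compute and a tool call to move; the robot and the scene stay as the last step left them, time stands still between calls to the robot, and variables do not carry over. Pictures are saved under pics/ and viewed, and the job is handed in when it is done.

Besides the shell and the picture viewer there is one more tool, called after ">>>" in YAML: its name, and indented under it one key for each argument. jog_arm: Moves the arm, as the interface text tells. Scaled input: -1 to 1 covers 0.15 m each way for a shift and 90 degrees each way for a turn. Its arguments: {"type":"object","properties":{"series":{"type":"array"},"grip_force":{"type":"number"}},"required":["series"]}

```bash
mkdir -p pics; cat > h.py <<'E'
import numpy as np,cv2
from bench import arm
def proj(c,P):
    T=np.linalg.inv(np.array(c['world_from_camera']));P=np.atleast_2d(P)
    q=P@T[:3,:3].T+T[:3,3];f=200/np.tan(np.radians(c['vfov'])/2)
    return np.c_[c['cx']+f*q[:,0]/q[:,2],c['cy']+f*q[:,1]/q[:,2]]
def ray(c,u,v,z):
    T=np.array(c['world_from_camera']);f=200/np.tan(np.radians(c['vfov'])/2)
    d=T[:3,:3]@np.array([(u-c['cx'])/f,(v-c['cy'])/f,1]);o=T[:3,3]
    return o+d*(z-o[2])/d[2]
E
python3 - <<'E'
from h import *
s=arm.read_state();print(s)
for n in ['scene','side','wrist']:
    im=arm.capture(n);c=arm.get_calibration(n);cv2.imwrite(f'pics/{n}0.png',im);np.save(f'pics/{n}0.npy',np.array(c,dtype=object),allow_pickle=True)
    print(n,c)
    for k in ['gauge','lock','pan','balance']:
        print(k,[(round(d['score'],2),np.round(d['box'])) for d in arm.look_for(n,k)][:5])
E
```

```text
{'time': 0.0, 'qpos': array([-1.29418318,  0.41191698, -0.01271266,  1.59705903,  0.00560102,
        1.1342969 , -0.08220837]), 'qvel': array([ 0.00052201,  0.00066602,  0.00037041,  0.00095994,  0.00097043,
        0.00113544, -0.00050288]), 'tau': array([-3.06720603e-04, -6.00609255e+01,  6.82329275e-01, -2.99419338e+01,
        1.39648182e-02,  1.06208134e-02, -1.30482070e-05]), 'ee_pos': array([211.13599488, 587.73573597, 238.43628513]), 'orientation': array([ 1.71545129e-01,  9.85175920e-01, -8.18133158e-04, -8.28553669e-05]), 'contact_force': array([-0.19355904, -0.25357338, -0.63506847]), 'moment': array([-0.0360287 ,  0.02105466, -0.00394438]), 'finger_gap': 85.12282334601092}
scene {'vfov': 49.603029719466925, 'cx': 324.0472905624912, 'cy': 197.82293517803467, 'world_from_camera': array([[-3.46147724e-01,  6.88991235e-01, -6.36767486e-01,
         1.26143649e+03],
       [ 9.37943975e-01,  2.69368237e-01, -2.18407538e-01,
         3.05899575e+02],
       [ 2.10440559e-02, -6.72853499e-01, -7.39476380e-01,
         9.39953017e+02],
       [ 0.00000000e+00,  0.00000000e+00,  
[... 898 characters left out ...]
 [(0.64, array([301., 217.,  15.,   8.]))]
pan [(0.96, array([322., 195.,  67.,  34.]))]
balance [(0.76, array([311., 218., 102.,  50.]))]
wrist {'vfov': 59.189762296085185, 'cx': 318.4518372489887, 'cy': 206.6517867265357, 'world_from_camera': array([[ 3.38095022e-01,  9.05349246e-01,  2.56971784e-01,
         1.45464510e+02],
       [ 9.41109891e-01, -3.25821568e-01, -9.02910733e-02,
         6.10843870e+02],
       [ 1.98199464e-03,  2.72365651e-01, -9.62191781e-01,
         3.74558413e+02],
       [ 0.00000000e+00,  0.00000000e+00,  0.00000000e+00,
         1.00000000e+00]])}
gauge [(0.9, array([ 95., 312.,  42.,  47.])), (0.79, array([244., 316.,  60.,  16.]))]
lock []
pan []
balance []
```

```bash
python3 - <<'E'
import cv2
a=cv2.imread('pics/scene0.png');cv2.imwrite('pics/scene0c.png',cv2.resize(a[120:320,220:520],None,fx=2.6,fy=2.6,interpolation=cv2.INTER_CUBIC))
a=cv2.imread('pics/side0.png');cv2.imwrite('pics/side0c.png',cv2.resize(a[130:270,160:460],None,fx=2.6,fy=2.6,interpolation=cv2.INTER_CUBIC))
E
```

```text
(no output)
```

View pics/scene0c.png

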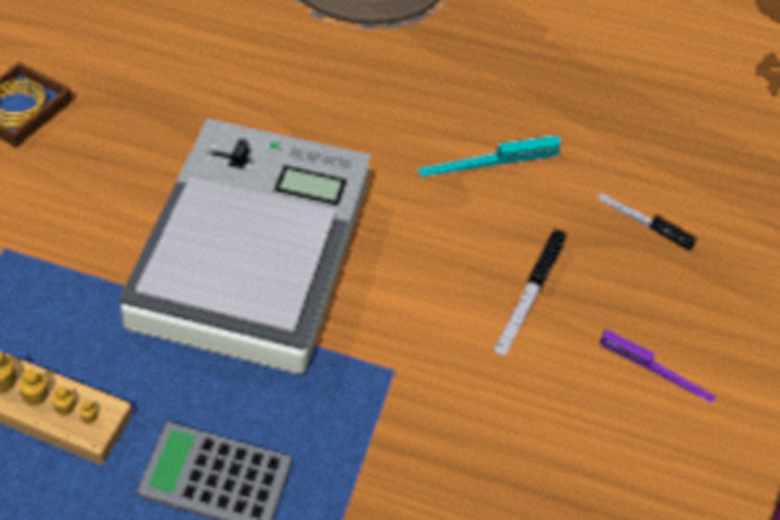

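View pics/side0c.png

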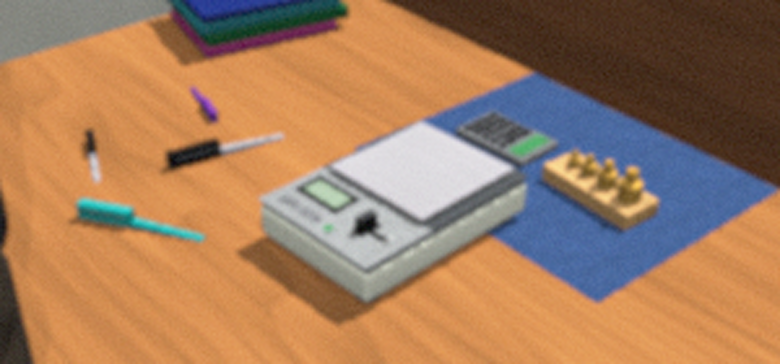

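View pics/wrist0.png

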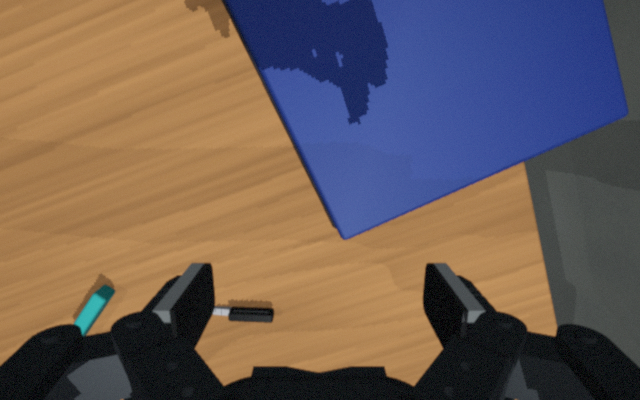

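```bash
python3 - <<'E'
from h import *
c=np.load('pics/scene0.npy',allow_pickle=True).item()
d=np.load('pics/side0.npy',allow_pickle=True).item()
S=lambda u,v,z:np.round(ray(c,220+u/2.6,120+v/2.6,z),0)
D=lambda u,v,z:np.round(ray(d,160+u/2.6,130+v/2.6,z),0)
for n,u,v,z in [('FR?',207,120,62),('F2',370,155,62),('B1',122,305,62),('lock',240,143,80),('tip',502,353,0),('hblade',537,284,10),('hend',559,232,24),('panF1',188,180,68),('panF2',337,217,68),('panB',295,330,68),('panB1',138,290,68),('bang',20,100,10),('smallblk',673,232,10)]:print(n,S(u,v,z))
print()
for n,u,v,z in [('F-left',262,202,62),('F-r',365,280,62),('Br',525,190,62),('lock',365,217,80),('tip',283,136,0),('hblade',220,150,10),('hend',170,157,12),('panF',425,222,66),('panF2',330,165,66),('panB',420,122,66),('panB2',525,173,66)]:print(n,D(u,v,z))
E
```

```text
FR? [414. -64.  62.]
F2 [400. 124.  62.]
B1 [684. -41.  62.]
lock [451.  -9.  80.]
tip [560. 318.   0.]
hblade [468. 334.  10.]
hend [400. 341.  24.]
panF1 [512. -45.  68.]
panF2 [505. 120.  68.]
panB [656. 127.  68.]
panB1 [666. -32.  68.]
bang [ 414. -309.   10.]
smallblk [341. 460.  10.]

F-left [396. 108.  62.]
F-r [397. -85.  62.]
Br [651. -73.  62.]
lock [453. -14.  80.]
tip [561. 308.   0.]
hblade [464. 318.  10.]
hend [401. 343.  12.]
panF [512. -50.  66.]
panF2 [503. 117.  66.]
panB [659. 126.  66.]
panB2 [674. -51.  66.]
```

>>> jog_arm:
  series:
    - [[-0.25, -0.25, 0, -0.09, 0], [-0.5, -0.5, 0, -0.18, 0], [-0.7, -0.8, 0, -0.27, 0], [-0.7, -0.8, 0, -0.27, 0]]

```text
time: 1.15
ee_pos: [272.2, 434.4, 239.4]
orientation: [-0.039, 0.999, -0.001, 0.0]
contact_force: [0.3, 0.2, 0.0]
finger_gap: 42.8
```

>>> jog_arm:
  series:
    - [[-0.1, -0.33, 0, 0, 0], [-0.2, -0.67, 0, 0, 0], [-0.33, -1, 0, 0, 0], [-0.33, -1, 0, 0, 0]]

```text
time: 1.55
ee_pos: [333.0, 289.4, 239.6]
orientation: [-0.036, 0.999, -0.001, 0.0]
contact_force: [0.6, -0.1, 0.1]
finger_gap: 42.5
```

>>> jog_arm:
  series:
    - [[-0.1, -0.33, 0, 0, 0], [-0.2, -0.67, 0, 0, 0], [-0.33, -1, 0, 0, 0], [-0.33, -1, 0, 0, 0]]

```text
time: 1.95
ee_pos: [394.0, 144.4, 239.8]
orientation: [-0.036, 0.999, -0.0, 0.001]
contact_force: [0.0, 0.1, -0.6]
finger_gap: 42.6
```

>>> jog_arm:
  series:
    - [[-0.1, -0.33, 0, 0, 0], [-0.2, -0.67, 0, 0, 0], [-0.33, -1, 0, 0, 0], [-0.33, -1, 0, 0, 0], [-0.33, -1, 0, 0, 0]]

```text
time: 2.45
ee_pos: [454.0, 2.6, 239.3]
orientation: [-0.038, 0.999, -0.0, 0.0]
contact_force: [-0.3, 1.5, -0.5]
finger_gap: 42.7
```

```bash
python3 - <<'E'
from h import *
s=arm.read_state();im=arm.capture('wrist');c=arm.get_calibration('wrist')
cv2.imwrite('pics/w1.png',im);np.save('pics/w1.npy',np.array(c,dtype=object),allow_pickle=True)
print(s['time'],s['ee_pos'],s['orientation'],s['contact_force'],s['finger_gap'],s['qpos'])
for k in ['lock','pan','balance']:
  print(k,[(round(d['score'],2),np.round(d['box'],1)) for d in arm.look_for('wrist',k)][:3])
E
```

```text
2.45 [453.95121745   2.576511   239.30141208] [-3.80163198e-02  9.99277108e-01 -9.06968922e-05  1.12361032e-04] [-0.29544957  1.54018481 -0.46819138] 42.744506721285646 [-0.44459281  0.10965044  0.36389188  2.01059507 -0.0452586   1.02871159
  1.58750058]
lock [(0.58, array([303.9, 192.6,  20.5,  37.9]))]
pan [(0.73, array([349. , 307.7, 170.2, 127.2]))]
balance [(0.96, array([350.5, 249. , 217. , 232.3])), (0.57, array([349.4, 307.6, 173.3, 130.4]))]
```

View pics/w1.png

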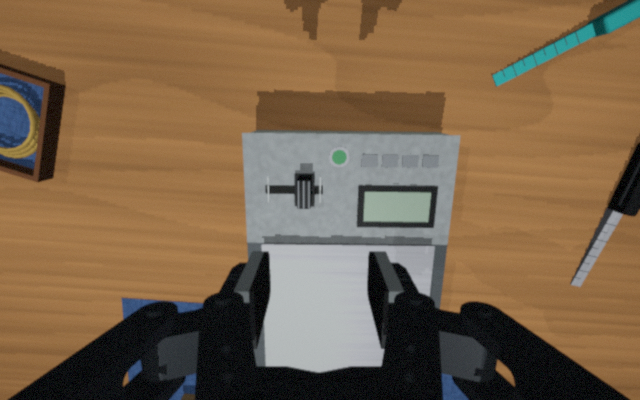

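```bash
python3 - <<'E'
from h import *
c=np.load('pics/w1.npy',allow_pickle=True).item()
im=cv2.imread('pics/w1.png');cv2.imwrite('pics/w1c.png',cv2.resize(im[120:260,230:470],None,fx=3.3,fy=3.3,interpolation=cv2.INTER_CUBIC))
print(np.round(c['world_from_camera'],3))
for n,u,v,z in [('FL',243,134,62),('FR',460,137,62),('panl',262,243,68),('panr',432,243,68),('lock',304,190,81.5),('slotL',267,189,62),('slotR',322,188,62),('tip',576,284,1),('hb',617,212,8)]:print(n,np.round(ray(c,u,v,z),1))
E
```

```text
[[-7.80000e-02  9.59000e-01  2.72000e-01  3.83766e+02]
 [ 9.97000e-01  7.50000e-02  2.30000e-02 -2.00400e+00]
 [ 2.00000e-03  2.73000e-01 -9.62000e-01  3.74437e+02]
 [ 0.00000e+00  0.00000e+00  0.00000e+00  1.00000e+00]]
FL [411.6 -65.1  62. ]
FR [399.3 123.9  62. ]
panl [509.5 -44.3  68. ]
panr [497.2 113.7  68. ]
lock [452.7  -8.4  81.5]
slotL [459.  -42.4  62. ]
slotR [454.2   7.4  62. ]
tip [560.  316.7   1. ]
hb [468.  331.2   8. ]
```

View pics/w1c.png

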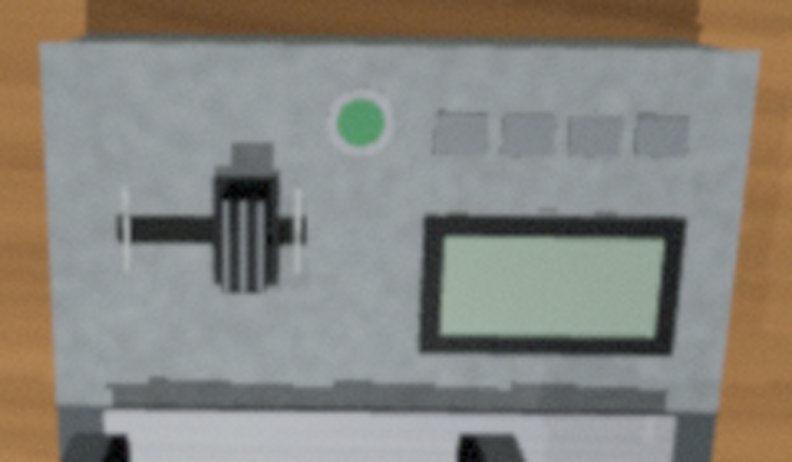

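>>> jog_arm:
  series:
    - [[-0.01, -0.07, 0.3, 0, 0], [-0.01, -0.07, 0.6, 0, 0], [-0.01, -0.07, 0.85, 0, 0], [-0.01, -0.07, 0.85, 0, 0], [-0.01, -0.07, 0.85, 0, 0]]

```text
time: 3.15
ee_pos: [455.4, -6.5, 112.2]
orientation: [-0.04, 0.999, -0.0, -0.001]
contact_force: [1.0, 0.9, 0.3]
finger_gap: 42.2
```

```bash
python3 - <<'E'
from h import *
s=arm.read_state();im=arm.capture('wrist');c=arm.get_calibration('wrist')
cv2.imwrite('pics/w2.png',im)
print(s['time'],s['ee_pos'],s['orientation'],s['contact_force'],s['finger_gap'],arm.tip_extent)
print(proj(c,[[456.5,-8,81.5],[456.5,-8,62]]))
E
```

```text
3.15 [455.39336245  -6.49928528 112.19904502] [-4.03155979e-02  9.99186761e-01 -2.01251707e-05 -6.84094479e-04] [0.99485939 0.93274858 0.31153003] 42.22559606473004 8.0
[[316.28622138 249.00339932]
 [316.42882118 235.50686284]]
```

View pics/w2.png

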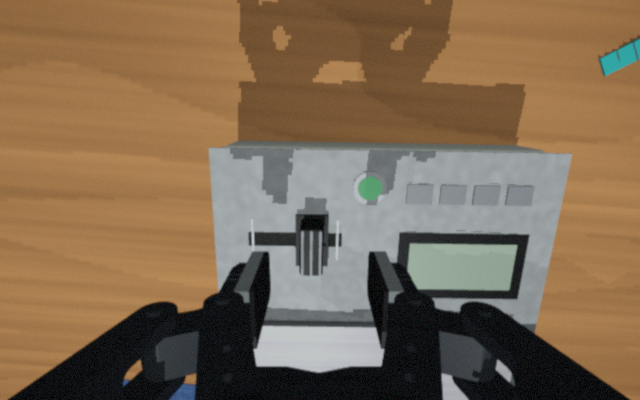

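>>> jog_arm:
  series:
    - [[-0.01, -0.02, 0.12, 0, 0], [-0.01, -0.02, 0.24, 0, 0], [-0.01, -0.02, 0.24, 0, 0], [-0.01, -0.02, 0.24, 0, -1], [-0.01, -0.02, 0.24, 0, -1], [-0.01, -0.02, 0.24, 0, -1], [-0.01, -0.02, 0.24, 0, -1], [-0.01, -0.02, 0.24, 0, -1]]
  grip_force: 30

```text
time: 4.0
ee_pos: [458.4, -10.0, 77.4]
orientation: [-0.039, 0.999, 0.0, 0.001]
contact_force: [-2.1, 0.8, 7.9]
finger_gap: 11.2
```

>>> jog_arm:
  series:
    - [[0, -0.03, 0, 0, -1], [0, -0.06, 0, 0, -1], [0, -0.09, 0, 0, -1], [0, -0.12, 0, 0, -1], [0, -0.13, 0, 0, -1], [0, -0.13, 0, 0, -1], [0, -0.13, 0, 0, -1]]

```text
time: 4.7
ee_pos: [459.6, -29.5, 77.4]
orientation: [-0.039, 0.999, 0.0, 0.001]
contact_force: [-2.0, -0.1, 9.8]
finger_gap: 11.4
```

>>> jog_arm:
  series:
    - [[0, -0.02, 0, 0, -1], [0, -0.03, 0, 0, -1], [0, -0.04, 0, 0, -1], [0, -0.04, 0, 0, -1], [0, -0.04, 0, 0, -1]]

```text
time: 5.2
ee_pos: [460.0, -34.6, 77.4]
orientation: [-0.04, 0.999, 0.001, 0.001]
contact_force: [-3.6, 3.6, 9.7]
finger_gap: 11.0
```

>>> jog_arm:
  series:
    - [[0, -0.02, 0, 0, -1], [0, -0.03, 0, 0, -1], [0, -0.03, 0, 0, -1], [0, -0.03, 0, 0, -1]]

```text
time: 5.6
ee_pos: [460.0, -34.9, 77.4]
orientation: [-0.041, 0.999, 0.003, 0.0]
contact_force: [-4.4, 18.4, 12.0]
finger_gap: 11.1
```

```bash
python3 - <<'E'
from h import *
s=arm.read_state();im=arm.capture('wrist');
cv2.imwrite('pics/w3.png',im[100:400,100:540])
print(s['time'],s['ee_pos'],s['contact_force'],s['finger_gap'])
E
```

```text
5.6 [460.0242019  -34.93080484  77.39355656] [-4.38743024 18.38673016 12.01872626] 11.113186202483073
```

View pics/w3.png

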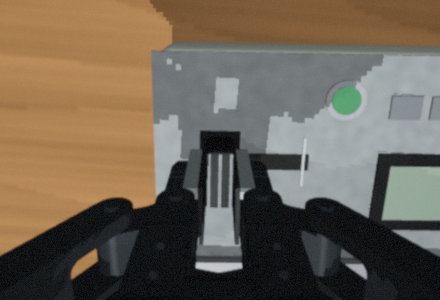

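>>> jog_arm:
  series:
    - [[0, 0.02, 0, 0, -1], [0, 0.02, 0, 0, 0], [0, 0.02, 0, 0, 0], [0, 0.02, 0, 0, 0], [0, 0.02, -0.2, 0, 0], [0, 0.2, -0.5, 0, 0], [0, 0.5, -0.8, 0, 0], [0, 0.8, -1, 0, 0], [0, 1, -1, 0, 0], [0, 1, -1, 0, 0]]

```text
time: 6.65
ee_pos: [448.2, 115.6, 227.9]
orientation: [-0.043, 0.999, 0.002, 0.002]
contact_force: [0.4, -0.3, -0.7]
finger_gap: 42.7
```

```bash
python3 - <<'E'
from h import *
s=arm.read_state();im=arm.capture('wrist');c=arm.get_calibration('wrist')
cv2.imwrite('pics/w4.png',im)
print(s['time'],s['ee_pos'],s['orientation'],s['contact_force'],s['finger_gap'])
print(proj(c,[[457,-8,81.5],[458.5,-33,81.5],[560,316,1],[430,337,24]]))
E
```

```text
6.65 [448.15407672 115.57450047 227.85790748] [-0.04345857  0.99905194  0.00179222  0.00183514] [ 0.42951175 -0.34830038 -0.69431404] 42.697094266582305
[[171.09999355 193.73105506]
 [140.36281509 193.02094128]
 [487.73338533 287.21894949]
 [548.39633067 181.61885666]]
```

View pics/w4.png

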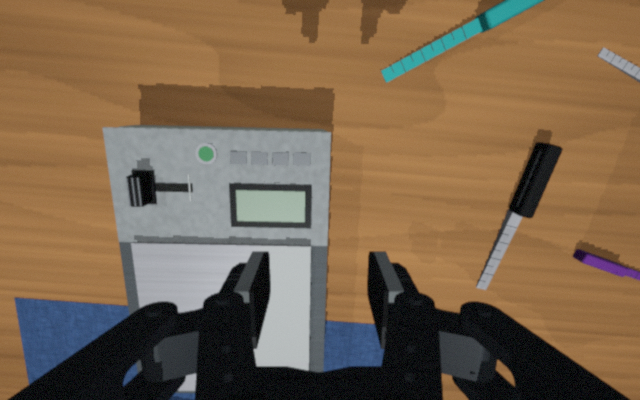

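>>> jog_arm:
  series:
    - [[0, 0.33, 0, 0.07, 0], [0, 0.67, 0, 0.15, 0], [0, 1, 0, 0.15, 0], [0, 1, 0, 0.15, 0]]

```text
time: 7.1
ee_pos: [434.5, 264.5, 224.9]
orientation: [0.075, 0.997, 0.001, -0.001]
contact_force: [0.2, 0.7, 0.1]
finger_gap: 42.9
```

>>> jog_arm:
  series:
    - [[0.1, 0.25, 0.1, 0, 0], [0.1, 0.47, 0.2, 0, 0], [0.1, 0.47, 0.2, 0, 0], [0.1, 0.47, 0.2, 0, 0]]

```text
time: 7.5
ee_pos: [432.4, 329.2, 194.6]
orientation: [0.078, 0.997, -0.001, -0.001]
contact_force: [0.6, -0.9, -0.2]
finger_gap: 43.0
```

```bash
python3 - <<'E'
from h import *
s=arm.read_state();im=arm.capture('wrist');c=arm.get_calibration('wrist')
cv2.imwrite('pics/w5.png',im);np.save('pics/w5.npy',np.array(c,dtype=object),allow_pickle=True)
print(s['time'],s['ee_pos'],s['orientation'],s['contact_force'],s['finger_gap'])
print(proj(c,[[560,316,1],[430,337,24]]))
E
```

```text
7.5 [432.38623719 329.20679338 194.59831953] [ 7.83242905e-02  9.96926816e-01 -1.39495800e-03 -5.31662024e-04] [ 0.56218561 -0.89041525 -0.20373038] 42.97731384711578
[[326.18700915 301.73533622]
 [327.89842417 183.79244438]]
```

View pics/w5.png

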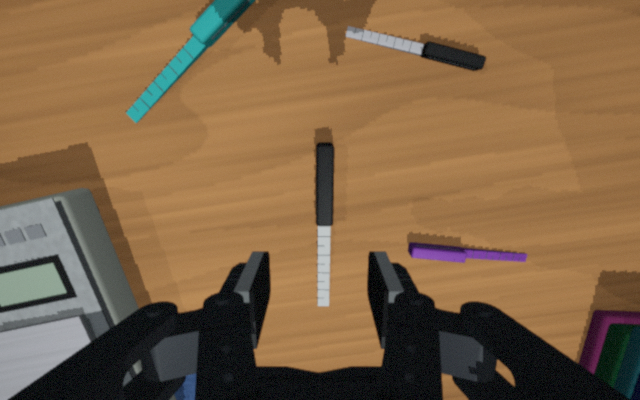

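```bash
python3 - <<'E'
from h import *
c=np.load('pics/w5.npy',allow_pickle=True).item()
im=cv2.imread('pics/w5.png');cv2.imwrite('pics/w5c.png',cv2.resize(im[125:315,270:380],None,fx=3.1,fy=3.1,interpolation=cv2.INTER_CUBIC))
for n,u,v,z in [('hend',325,143,24),('hfront',325,220,24),('hc',324.8,183,24),('tip',323,305,1)]:print(n,np.round(ray(c,u,v,z),1))
E
```

```text
hend [394.2 339.9  24. ]
hfront [463.  329.3  24. ]
hc [428.9 334.4  24. ]
tip [563.3 312.1   1. ]
```

View pics/w5c.png

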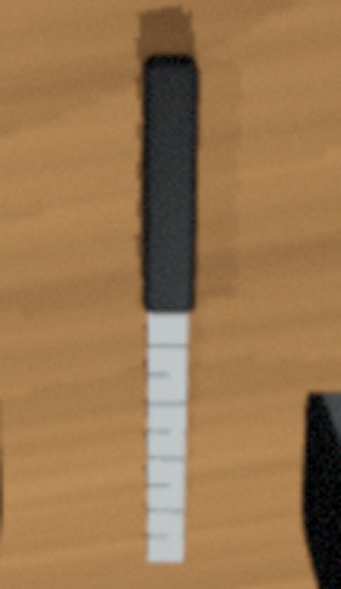

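>>> jog_arm:
  series:
    - [[0, 0.03, 0.3, 0, 0], [0, 0.03, 0.6, 0, 0], [0, 0.03, 0.9, 0, 0], [0, 0.03, 1, 0, 0], [0, 0.03, 1, 0, 0], [0, 0.03, 1, 0, 0]]

```text
time: 8.15
ee_pos: [433.9, 334.2, 46.7]
orientation: [0.079, 0.997, 0.0, 0.0]
contact_force: [0.1, 0.3, 0.6]
finger_gap: 43.1
```

```bash
python3 - <<'E'
from h import *
s=arm.read_state();im=arm.capture('wrist');c=arm.get_calibration('wrist')
cv2.imwrite('pics/w6.png',im)
print(s['time'],s['ee_pos'],s['orientation'],s['contact_force'],s['finger_gap'])
print(proj(c,[[563.4,312.3,1],[432,334,24]]))
E
```

```text
8.15 [433.87414395 334.19558273  46.71578705] [7.90252744e-02 9.96872512e-01 3.78674332e-06 4.47055763e-04] [0.11167844 0.277814   0.61196405] 43.13442621457676
[[315.98593566 426.87125588]
 [316.87169701 251.7527036 ]]
```

View pics/w6.png

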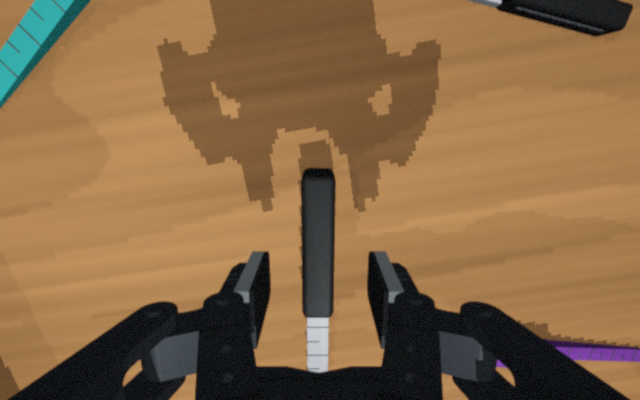

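>>> jog_arm:
  series:
    - [[0, 0, 0.12, 0, 0], [0, 0, 0.235, 0, 0], [0, 0, 0.235, 0, 0], [0, 0, 0.235, 0, 0], [0, 0, 0.235, 0, -1], [0, 0, 0.235, 0, -1], [0, 0, 0.235, 0, -1], [0, 0, 0.235, 0, -1], [0, 0, 0.235, 0, -1]]
  grip_force: 80

```text
time: 9.1
ee_pos: [433.6, 335.9, 12.1]
orientation: [0.078, 0.997, 0.001, 0.001]
contact_force: [-1.0, -1.9, 7.2]
finger_gap: 14.4
```

>>> jog_arm:
  series:
    - [[0, 0, -0.3, 0, -1], [0, 0, -0.67, 0, -1], [-0.1, 0, -0.67, 0.09, -1], [-0.2, 0, -0.67, 0.18, -1], [-0.3, -0.05, -0.67, 0.27, -1], [-0.4, -0.1, -0.67, 0.36, -1], [-0.5, -0.15, -0.67, 0.45, -1], [-0.6, -0.19, -0.67, 0.54, -1], [-0.7, -0.19, -0.67, 0.63, -1], [-0.77, -0.19, -0.67, 0.72, -1], [-0.77, -0.19, -0.67, 0.81, -1], [-0.77, -0.19, -0.67, 0.858, -1]]

```text
time: 10.3
ee_pos: [542.7, 289.1, 111.5]
orientation: [0.685, 0.728, 0.0, -0.0]
contact_force: [-0.4, -0.1, -1.4]
finger_gap: 14.5
```

>>> jog_arm:
  series:
    - [[0, 0, 0, 0, -1], [0, 0, 0, 0, -1], [0, 0, 0, 0, -1]]

```text
time: 10.6
ee_pos: [542.3, 289.3, 111.3]
orientation: [0.682, 0.731, 0.0, -0.0]
contact_force: [-0.6, -0.4, 0.1]
finger_gap: 14.4
```

```bash
python3 - <<'E'
from h import *
s=arm.read_state();im=arm.capture('wrist');c=arm.get_calibration('wrist');np.save('pics/w7.npy',np.array(c,dtype=object),allow_pickle=True)
cv2.imwrite('pics/w7.png',im)
print(s['time'],s['ee_pos'],s['orientation'],s['contact_force'],s['moment'],s['finger_gap'],s['qpos'])
E
```

```text
10.6 [542.34207132 289.33373451 111.29418199] [ 6.82359659e-01  7.31016587e-01  1.92584482e-04 -9.10189550e-05] [-0.60394493 -0.3978585   0.05649365] [ 0.01871492 -0.00718132 -0.02786296] 14.3507462768524 [-0.94312496  0.57131052  0.52842667  1.77535833 -0.35842425  0.89143154
 -0.18673287]
```

View pics/w7.png

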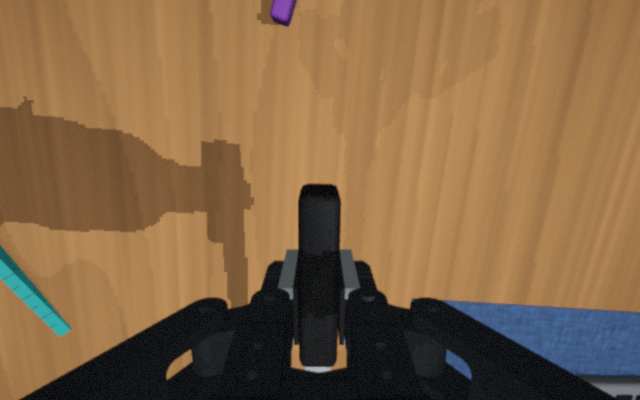

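```bash
python3 - <<'E'
from h import *
s=arm.read_state();p=s['ee_pos'];g=np.radians(-86.1);ux=np.array([np.cos(g),np.sin(g),0])
o=p-[0,0,12.1]
pts=[o+132.5*ux,o+37.5*ux,o-37.5*ux+[0,0,24]]
for n in ['scene','side']:
    im=arm.capture(n);c=arm.get_calibration(n)
    q=proj(c,pts);print(n,q)
    x,y=np.int32(proj(c,[o+90*ux])[0]);a=im[y-45:y+45,x-60:x+60].copy()
    big=cv2.resize(a,None,fx=6,fy=6,interpolation=cv2.INTER_CUBIC)
    for u,v in q: cv2.drawMarker(big,(int((u-x+60)*6+3),int((v-y+45)*6+3)),(0,0,255),0,12,1)
    cv2.imwrite(f'pics/{n}8.png',big)
E
```

```text
scene [[358.66727878 212.06518906]
 [395.38786525 220.65328024]
 [427.07821726 221.51957693]]
side [[291.0304771  175.00338546]
 [272.7390682  165.25237458]
 [258.86567216 152.01355299]]
```

View pics/scene8.png

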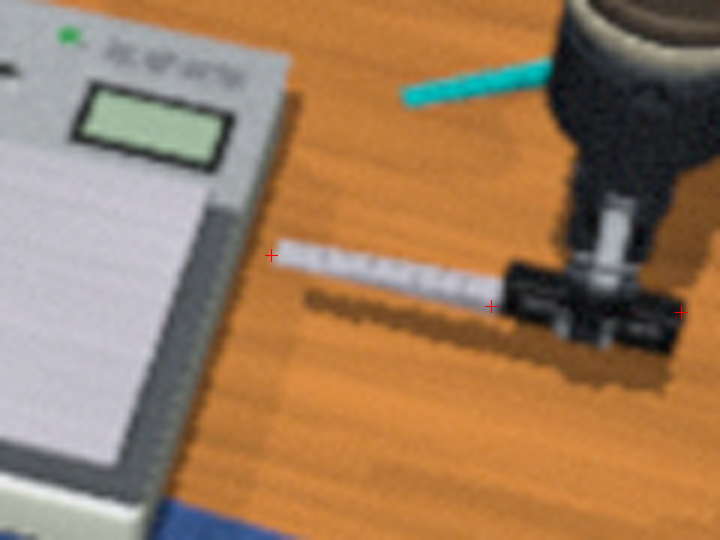

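View pics/side8.png

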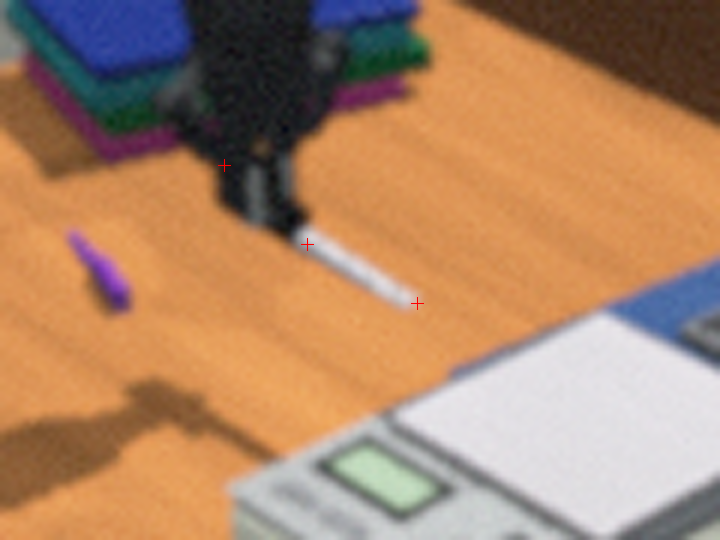

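>>> jog_arm:
  series:
    - [[-0.1, 0, 0.08, 0, -1], [-0.2, 0, 0.16, 0, -1], [-0.2, 0, 0.22, 0, -1], [-0.2, 0, 0.22, 0, -1], [-0.2, 0, 0.22, 0, -1]]

```text
time: 11.25
ee_pos: [544.4, 260.3, 78.1]
orientation: [0.683, 0.731, 0.0, -0.0]
contact_force: [0.4, 0.5, -0.9]
finger_gap: 14.7
```

```bash
cat > v.py <<'E'
from h import *
import sys
t=sys.argv[1]
s=arm.read_state();p=s['ee_pos']
print(s['time'],p,s['orientation'],s['contact_force'],s['moment'],s['finger_gap'])
y=s['orientation'];ya=np.array([2*y[0]*y[1],2*y[1]**2-1]);ux=np.array([ya[1],-ya[0],0])
o=p-[0,0,12.1]
tip=o+132.5*ux
ps=np.radians(3.7);ex=np.array([np.cos(ps),np.sin(ps),0]);ey=np.array([-ex[1],ex[0],0])
pc=np.array([584,40.5,67])
d=(tip-pc);print('tip',tip,'in pan frame',d@ex,d@ey)
outs=[]
for n in ['scene','side']:
    im=arm.capture(n);c=arm.get_calibration(n)
    q=proj(c,[tip,tip+30*-ux])
    e=proj(c,[pc+80*ey+60*ex,pc+80*ey-60*ex])
    x,yy=np.int32(q[0]);a=im[yy-30:yy+30,x-33:x+33]
    big=cv2.resize(a,None,fx=6,fy=6,interpolation=cv2.INTER_CUBIC)
    for (u,v),col in zip(np.r_[q[:1],e],[(0,0,255),(0,255,0),(0,255,0)]): cv2.drawMarker(big,(int((u-x+33)*6+3),int((v-yy+30)*6+3)),col,0,12,1)
    outs.append(big)
cv2.imwrite(f'pics/{t}.png',np.hstack(outs))
E
python3 v.py a1
```

```text
11.25 [544.36100385 260.30956722  78.08236567] [ 6.82785613e-01  7.30618738e-01  1.25458951e-04 -2.24516337e-04] [ 0.4125809   0.47847188 -0.88824057] [ 0.0362946  -0.00182674  0.0147527 ] 14.664045621526212
tip [553.31899493 128.11273702  65.98236567] in pan frame -24.963201993326546 89.41003470520788
```

View pics/a1.png

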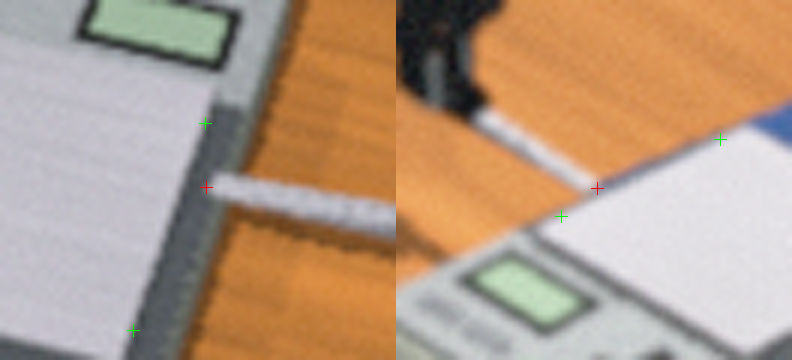

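>>> jog_arm:
  series:
    - [[0, 0, 0.01, 0, -1], [0, 0, 0.02, 0, -1], [0, 0, 0.02, 0, -1], [0, 0, 0.02, 0, -1], [0, 0, 0.02, 0, -1]]

```text
time: 11.85
ee_pos: [544.4, 259.3, 75.1]
orientation: [0.683, 0.73, 0.0, 0.0]
contact_force: [-0.1, -0.2, -1.1]
finger_gap: 14.2
```

>>> jog_arm:
  series:
    - [[0, 0, 0.006, 0, -1], [0, 0, 0.012, 0, -1], [0, 0, 0.012, 0, -1], [0, 0, 0.012, 0, -1]]

```text
time: 12.25
ee_pos: [544.5, 259.4, 73.4]
orientation: [0.683, 0.73, 0.0, 0.0]
contact_force: [-0.1, 0.7, 1.9]
finger_gap: 14.2
```

>>> jog_arm:
  series:
    - [[-0.01, 0, 0, 0, -1], [-0.03, 0, 0, 0, -1], [-0.05, 0, 0, 0, -1], [-0.07, 0, 0, 0, -1], [-0.09, 0, 0, 0, -1], [-0.11, 0, 0, 0, -1], [-0.12, 0, 0, 0, -1], [-0.12, 0, 0, 0, -1], [-0.12, 0, 0, 0, -1]]

```text
time: 13.15
ee_pos: [545.7, 240.8, 73.2]
orientation: [0.683, 0.73, -0.0, 0.0]
contact_force: [0.1, 0.2, 2.2]
finger_gap: 14.1
```

```bash
python3 v.py a2
```

```text
13.15 [545.68273262 240.7653953   73.19570256] [ 6.83230635e-01  7.30202581e-01 -2.18643145e-04  2.05663110e-04] [0.08328714 0.2191602  2.15083667] [-0.38500419 -0.09293354  0.00454568] 14.136515295527568
tip [554.47962214 108.55775044  61.09570256] in pan frame -25.06692238868112 69.82091022799956
```

View pics/a2.png

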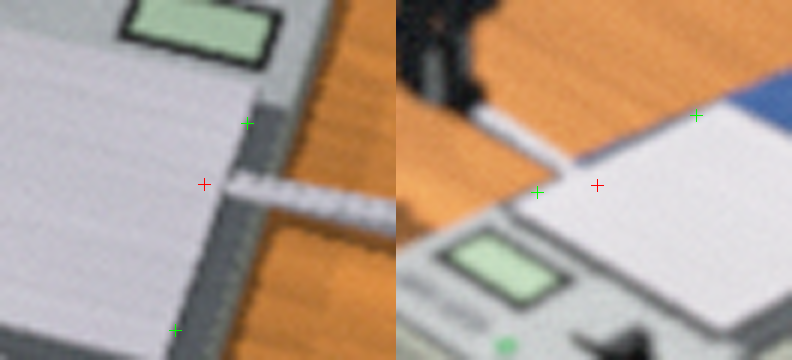

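>>> jog_arm:
  series:
    - [[-0.02, 0, 0, 0, -1], [-0.04, 0, 0, 0, -1], [-0.06, 0, 0, 0, -1], [-0.08, 0, 0, 0, -1], [-0.08, 0, 0, 0, -1], [-0.08, 0, 0, 0, -1]]

```text
time: 13.85
ee_pos: [546.5, 228.7, 73.2]
orientation: [0.683, 0.73, -0.0, 0.0]
contact_force: [0.3, -0.8, 4.2]
finger_gap: 14.2
```

>>> jog_arm:
  series:
    - [[-0.01, 0, 0, 0, -1], [-0.02, 0, 0, 0, -1], [-0.03, 0, 0, 0, -1], [-0.03, 0, 0, 0, -1], [-0.03, 0, 0, 0, -1]]

```text
time: 14.35
ee_pos: [546.8, 224.8, 73.3]
orientation: [0.683, 0.73, 0.0, 0.0]
contact_force: [0.8, 3.0, 4.7]
finger_gap: 14.1
```

>>> jog_arm:
  series:
    - [[-0.01, 0, 0, 0, -1], [-0.02, 0, 0, 0, -1], [-0.02, 0, 0, 0, -1], [-0.02, 0, 0, 0, -1]]

```text
time: 14.75
ee_pos: [546.9, 221.6, 73.2]
orientation: [0.683, 0.73, -0.0, 0.0]
contact_force: [0.3, 2.0, 4.8]
finger_gap: 14.4
```

>>> jog_arm:
  series:
    - [[-0.01, 0, 0, 0, -1], [-0.02, 0, 0, 0, -1], [-0.02, 0, 0, 0, -1], [-0.02, 0, 0, 0, -1]]

```text
time: 15.15
ee_pos: [547.2, 218.6, 73.3]
orientation: [0.683, 0.73, -0.0, 0.0]
contact_force: [-0.5, 2.6, 5.0]
finger_gap: 14.2
```

>>> jog_arm:
  series:
    - [[-0.01, 0, 0, 0, -1], [-0.02, 0, 0, 0, -1], [-0.02, 0, 0, 0, -1], [-0.02, 0, 0, 0, -1]]

```text
time: 15.55
ee_pos: [547.4, 215.8, 73.3]
orientation: [0.683, 0.73, 0.0, 0.0]
contact_force: [0.3, 2.8, 4.5]
finger_gap: 14.0
```

>>> jog_arm:
  series:
    - [[-0.01, 0, 0, 0, -1], [-0.02, 0, 0, 0, -1], [-0.02, 0, 0, 0, -1], [-0.02, 0, 0, 0, -1]]

```text
time: 15.95
ee_pos: [547.5, 213.5, 73.4]
orientation: [0.683, 0.73, 0.0, -0.0]
contact_force: [0.0, 4.6, 4.9]
finger_gap: 14.2
```

>>> jog_arm:
  series:
    - [[-0.01, 0, 0, 0, -1], [-0.015, 0, 0, 0, -1], [-0.015, 0, 0, 0, -1], [-0.015, 0, 0, 0, -1]]

```text
time: 16.35
ee_pos: [547.6, 212.5, 73.5]
orientation: [0.683, 0.731, 0.001, -0.001]
contact_force: [-1.1, 7.6, 5.0]
finger_gap: 14.6
```

>>> jog_arm:
  series:
    - [[-0.01, 0, 0, 0, -1], [-0.01, 0, 0, 0, -1], [-0.01, 0, 0, 0, -1], [-0.01, 0, 0, 0, -1]]

```text
time: 16.75
ee_pos: [547.6, 211.8, 73.6]
orientation: [0.682, 0.731, 0.001, -0.001]
contact_force: [-1.2, 8.6, 7.4]
finger_gap: 14.3
```

>>> jog_arm:
  series:
    - [[-0.01, 0, 0, 0, -1], [-0.01, 0, 0, 0, -1], [-0.01, 0, 0, 0, -1], [-0.01, 0, 0, 0, -1]]

```text
time: 17.15
ee_pos: [547.7, 211.1, 73.7]
orientation: [0.682, 0.731, 0.002, -0.001]
contact_force: [-2.3, 11.5, 6.1]
finger_gap: 14.0
```

```bash
python3 v.py a3
```

```text
17.15 [547.68721688 211.14515661  73.71056755] [ 0.68225873  0.73110808  0.00160278 -0.0011928 ] [-2.29075478 11.49449803  6.08730836] [ 1.99003969  0.26483201 -0.06232561] 14.004724583581254
tip [556.83475982  78.96186483  61.61056755] in pan frame -24.62658453458027 40.134731276639386
```

View pics/a3.png

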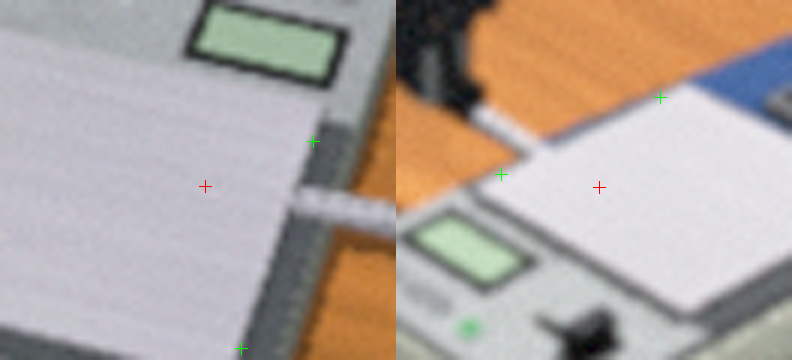

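>>> jog_arm:
  series:
    - [[0, 0, 0, 0, -1], [0, 0, 0, 0, -1], [0, 0, 0, 0, -1], [0, 0, 0, 0, -1], [0, 0, 0, 0, -1], [0, 0, 0, 0, -1], [0, 0, 0, 0, -1], [0, 0, 0, 0, -1]]

```text
time: 18.05
ee_pos: [547.7, 211.2, 73.7]
orientation: [0.682, 0.731, 0.002, -0.001]
contact_force: [-0.8, 12.3, 6.7]
finger_gap: 14.5
```

```bash
python3 - <<'E'
from h import *
s=arm.read_state();print(s['time'],s['ee_pos'],s['contact_force'],s['moment'],s['qvel'],s['finger_gap'])
a=arm.capture('wrist');cv2.imwrite('pics/f1.png',a)
b=arm.capture('scene');c=arm.capture('side')
cv2.imwrite('pics/f2.png',np.hstack([cv2.resize(b[130:250,260:460],None,fx=2,fy=2,interpolation=2),cv2.resize(c[140:260,220:420],None,fx=2,fy=2,interpolation=2)]))
E
```

```text
18.05 [547.70341439 211.16528627  73.70690873] [-0.81830323 12.30395601  6.66063211] [1.95318562 0.24000837 0.03674559] [-4.68209770e-04 -4.45493686e-05  1.56347157e-03  9.15479046e-04
 -1.61918346e-03  8.22543706e-04  4.80428168e-04] 14.509092693052972
```

View pics/f1.png

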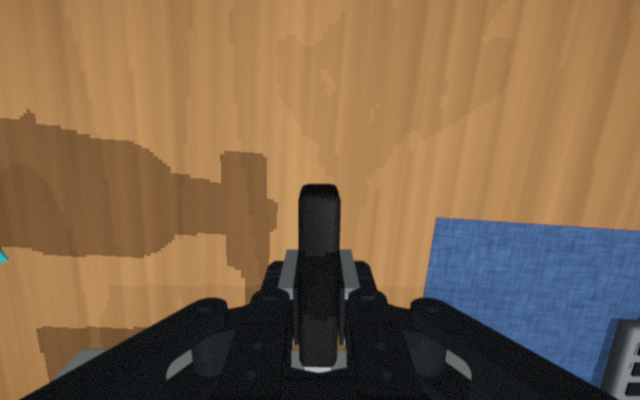

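View pics/f2.png

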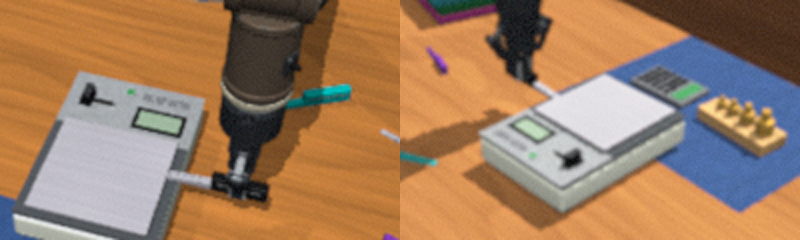

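```bash
python3 -c "
from bench import arm
print(arm.finish_job())"
```

```text
the job is handed in; nothing more can be done
None
```

The transport lock is home and the gauge is held still and snug under the pan, so you can read it. I handed the job in at about 18 s; the interface gives no verdict.

- **Lock:** I gripped the rib and slid it 25 mm towards the balance's -y side. It stopped against its end stop with about 18 N, and later pictures show the rib at that end of its slot.
- **Which gauge:** I took the larger of the two black-handled gauges, which measured about 170 mm overall. The smaller black one and the turquoise and purple ones were left alone.
- **Insertion:** The blade went in flat on the case, under the pan's left (+y) edge and square to it, about 25 mm in front of the pan's centre line. Drag was 2–3 N while it slid freely, then rose as the blade wedged, and I stopped at about 12 N.
- **Last checks:** Over the final 0.9 s the gauge held still, with a push of 12.3 N, inside the 10–16 N range for snug. The downward press was about 6.7 N. The handle had not slipped or tipped in the fingers, and the bystanders I could see, the weights and the calculator, had not moved. The bangle tray was not in those last pictures, but the arm never went near it.
- **Depth:** The tip should be about 37–40 mm inside the pan's edge, which means a gap of about 4.6–4.8 mm.
- **Disagreement:** The pictures put the tip 2–4 mm shorter than the position worked out from the arm, so take the exact depth from the gauge's own scale. The force between gauge and pan could not be measured directly; I judged it from the wrist force.

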